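# Shut the tea chest

### The arm

A 7-joint arm with a two-finger parallel gripper is mounted at the origin on the work surface. World frame = base frame: x ahead of the robot, y to its left, z up, the work surface at z = 0. Lengths are in m, angles in rad, forces in N, time in s.
With the tool pointing down it reaches from about 0.4 to 0.85 m from the base axis. Payload 4.5 kg.
Tool frame: the origin (TCP) lies on the centre line of the jaws, within the pads' length; the fingertips stand 8 mm ahead of it and the grasp point (between the pads) lies 11 mm behind it; z points along the fingers, x is the direction in which the jaws open and shut, and the axes are right-handed (so a half turn about z gives the same grasp; the last joint's range is limited). The gripper opens to 88 mm and grips with 3 to 60 N. Pads are 18 mm wide; open, the fingers measure 123 mm over their backs; the gripper's body (75 mm by 187 mm) begins 45 mm behind the grasp point.
Start: joints at [-1.288, 0.689, -0.195, 1.565, 0.157, 0.902, -0.215], TCP at [0.154, 0.606, 0.247] pointing down, gripper open.
Joint ranges: [-3.01, 3.01], [-0.46, 2.08], [-1.47, 1.51], [0.13, 2.56], [-1, 4.14], [0.04, 2.09], [-2.66, 2.66]. Speed limits (rad/s): [2.57, 2.57, 3.14, 3.14, 3.14, 3.14, 3.14].

### API

Orientations are given as a unit quaternion [x, y, z, w].
In Python, from plant import r gives the robot as it stands.
- The arm moves only by the shell command python3 -m pendant 'ROWS' [FORCE]. ROWS is JSON, a list of rows, each a list of 3 entries, a list of its own where there are three numbers: the turn, a rotation vector about the tool's x, y, z in rad, then the shift along the tool's x, y, z in m, then the opening, from 0 (shut) to 1 (fully open). In form: [[[wx, wy, wz], [tx, ty, tz], claw], ...]. A call has 1 to 10 rows; each row is the pose to reach, as a shift and turn from the pose commanded when the call began, along the tool's axes at that moment; what a row does not reach only later rows make up. A row lasts 1/10 s, in which the tool goes at most 50 mm and 8.59 degrees, less where a joint would pass 70% of its speed; a pose out of reach is approached as far as the arm can. A call with a gripper value outside its range is refused whole. The fingers move at their own pace and stop on an object; FORCE is the grip in N (left out, the last holds). Time passes only in rows, so rows that repeat a pose let the fingers close. It gives the time, the measured TCP pose, the force and the opening at its end, in the units of the state.
- r.get_state(): the state, without advancing time (a new reading comes with each control period).
- r.snapshot(name): name is "scene" or "top"; returns a dict with "image" (480x640x3 uint8, red, green, blue), "mtx" (3x3 intrinsics, pixels), "dist" ([k1, k2, p1, p2, k3] as OpenCV has them; the pictures are not rectified), "R" (3x3) and "t" (3): a world point X has camera coordinates R X + t. Camera axes: x right, y down, z forward; pixel columns grow to the right and rows downward; lengths in m; the calibration is good to about 2 mm. A picture is of the moment at which its call begins. There is no depth.
- r.finish_job(): hands the job in, once; it reports no verdict.
The state is a dict: "clock": time; "q": joint angles; "qd": joint speeds; "joint_torque": joint torques, N m; "tool_pos": TCP position; "eef_rot": TCP orientation; "contact_force": force on the tool from outside, world axes, zero at the start; "moment": the same for the moment, N m; "opening": opening from 0.0 (shut) to 1.0 (fully open).
Only numpy, scipy, OpenCV 4.12 (cv2) and the standard library are available. Lean on these libraries where they do the work, as an engineer would, in place of code of your own. Each camera call takes 0.05 s, during which the arm holds its last target. There are 200 camera calls.

### The job

Shut the wooden tea chest on the kitchen worktop: with the fingertips, push both of its open drawers fully home and push its lid down until it lies flat and shut, in whichever order you like. Do it without slamming; do not pull the drawers further out or lift the lid further up, and leave the crockery, jars and everything else standing as they are.

Things in the scene. Friction and masses are not known exactly. Their poses are not given: they have to be found in the camera images.
- chest: fixed wooden tea chest, 180 mm deep (its x), 344 mm wide (its y), 122 mm high with the lid shut. Origin: centre of its underside, on the worktop. Its x axis points from its front (the drawer side, which faces the robot more or less) to its back, y to its left as seen from the front looking at it along +x, z up. Below, two equal drawers side by side; above them an open compartment whose lid is hinged along the top back edge
- left_drawer (a joint): how far the left drawer (the one at the chest's +y) stands out, m: 0 = shut, starts 0.025 to 0.07. Light sliding friction (1.5 N and 6 N per m/s), no spring, stays where it is left
- right_drawer (a joint): the same for the right drawer (at the chest's -y)
- left_front (a point): centre of the outer face of the left drawer's front panel, 43 mm above the worktop; it moves with the drawer. The panel is flat, without a knob (only a thin dark line on it), 160 mm wide, 68 mm high, 12 mm thick. Axes as the chest's; pushing along +x shuts the drawer. Shut, this face is 90 mm in front of the chest's origin
- right_front (a point): the same for the right drawer
- lid (a joint): lid angle, rad: 0 = shut, flat on the chest; 1.57 = upright; starts 0.95 to 1.3. A stiff hinge (about 0.5 N m of friction, little beside it): it stays at any angle and has to be pushed all the way down
- lid_hinge (a point): middle of the lid's hinge line, on the chest's top back edge 110 mm above the worktop, 90 mm behind the chest's origin; axes as the chest's. The hinge line runs along y
- lid_edge (a point): middle of the lid's free edge, on its outer (upper) face. The lid is a plain wooden board 180 mm from hinge to free edge, 344 mm wide, 12 mm thick, its inner face through the hinge line; no knob. Open, it leans up and towards the drawer side, with its outer face looking up and backwards; shut, its top is 122 mm above the worktop
- egg_cup: small white china egg cup, 46 mm across, 55 mm tall, standing its centre about 70 to 145 mm in front of the drawer fronts, midway between the two; origin at the middle of the underside. To be left alone
- mug: white mug, 76 mm across, 85 mm tall, handle on one side; origin at the middle of the underside. To be left alone
- spice_jar: small glass jar with steel cap, 48 mm across, 85 mm tall; origin at the middle of the underside. To be left alone
- storage_jar: glass storage jar with wooden cap, 84 mm across, 130 mm tall, standing to one side of the chest; origin at the middle of the underside. To be left alone
- pepper_mill: dark wooden pepper mill, 54 mm across, 150 mm tall, standing to one side of the chest; origin at the middle of the underside. To be left alone
- sugar_bowl: blue china bowl, 100 mm across, 50 mm tall; origin at the middle of the underside. To be left alone
- teaspoon: steel spoon lying on the worktop, 140 mm long; origin about the middle of its length, on the worktop. To be left alone

How it is judged:
At the end, for the whole second after the job is handed in: Both drawers are within 5 mm of fully shut, the lid within 0.05 rad (9 mm at its free edge) of flat, and every bystander within 25 mm of where it stood (value of joint each of left_drawer, right_drawer below 0.005 m and value of joint lid below 0.05 rad and distance of each of egg_cup, mug, spice_jar, storage_jar, pepper_mill, sugar_bowl, teaspoon from where it was at the start of the episode below 0.025 m); the robot touches nothing.
It fails at once if a bystander was moved by more than 25 mm, or lifted (distance of any of egg_cup, mug, spice_jar, storage_jar, pepper_mill, sugar_bowl, teaspoon from where it was at the start of the episode above 0.025 m).
It fails at once if a drawer was pulled out further instead of pushed in (beyond 85 mm) (value of joint any of left_drawer, right_drawer above 0.085 m).
It fails at once if the lid was lifted instead of pushed down (beyond 1.45 rad) (value of joint lid above 1.45 rad).
It fails at once if the lid (faster than 2.5 rad/s) or a drawer (faster than 0.6 m/s) was slammed (velocity of joint lid below -2.5 rad/s or velocity of joint any of left_drawer, right_drawer below -0.6 m/s).
It fails at once if the arm or hand, rather than the fingers, pressed on the chest (over 15 N) (contact force between the arm and chest above 15 N).
It also fails if it takes over 56 s, if anything falls off the work surface, if the arm or the gripper's body presses on something with over 40 N, if the wrist force passes 120 N, or if a joint passes its speed limit or range.

## Working session

There is one attempt and no reset: what is moved stays moved. The work goes in short steps, Python scripts to look and compute and a shell command to move; the robot and the scene stay as the last step left them, time stands still between calls to the robot, and variables do not carry over. Pictures are saved under pics/ and viewed, about 8 in all and at most 12, crops included, and the job is handed in when it is done.

```bash
ls; mkdir -p pics
python3 - <<'E'
from plant import r
import cv2,pickle
for n in("scene","top"):
    s=r.snapshot(n);cv2.imwrite(f"pics/{n}0.png",s["image"][:,:,::-1]);pickle.dump(s,open(f"{n}0.pkl","wb"))
    print(n,s["mtx"].tolist(),s["dist"],s["R"].tolist(),s["t"])
st=r.get_state();print(st)
E
```

```text
pics
scene [[450.4201672305202, 0.0, 313.9460488717616], [0.0, 450.4201672305202, 239.82384697179376], [0.0, 0.0, 1.0]] [0.03834506 0.         0.         0.         0.        ] [[0.9797533483277713, 0.2001876856580432, 0.002875230668575123], [0.15937036482983621, -0.7711330596674075, -0.6164048110633042], [-0.12117946713253837, 0.6043829041252403, -0.7874241817131443]] [-0.5437408  -0.00606175  1.21677377]
top [[463.3448484040388, 0.0, 323.6236801617141], [0.0, 463.3448484040388, 243.7991766015514], [0.0, 0.0, 1.0]] [-0.03008302  0.          0.          0.          0.        ] [[0.06029815556356057, -0.998173045723276, 0.003834478732617144], [-0.9771158841907633, -0.05981027167710047, -0.20412564822680673], [0.20398206121552767, 0.00856167001406074, -0.9789371872131709]] [0.0205847  0.54669237 0.9507851 ]
{'clock': 0.1, 'q': array([-1.28818371,  0.68991064, -0.19452223,  1.56623031,  0.15729168,
        0.90254962, -0.21512324]), 'qd': array([-0.00200108, -0.00290244, -0.00052688, -0.00347809, -0.00021283,
        0.00125713,  0.00165595]), 'joint_torque': array([-4.22216021e-03, -5.28488803e+01, -1.27165798e+00, -1.53833270e+01,
       -5.25755505e-02,  2.06816650e-03,  3.52449069e-05]), 'tool_pos': array([0.15380981, 0.60519193, 0.24598632]), 'eef_rot': array([ 7.89368582e-01,  6.13918979e-01, -6.34550656e-04,  5.71092067e-04]), 'contact_force': array([-0.98777006, -0.19464271,  0.25485772]), 'moment': array([-0.02871155, -0.01078401,  0.02228714]), 'opening': 1.0006240896787282}
```

View pics/scene0.png

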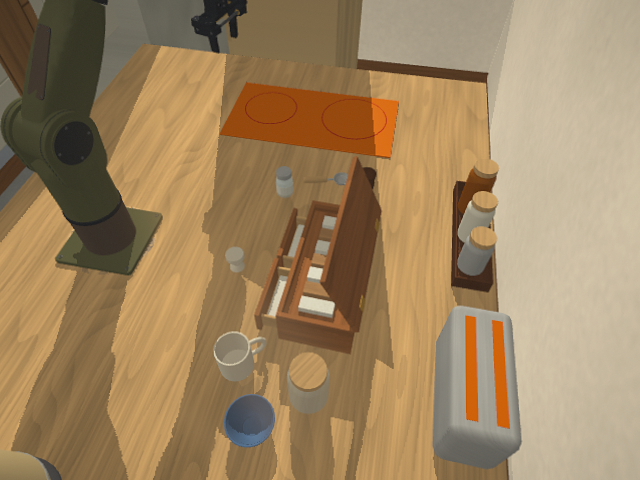

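View pics/top0.png

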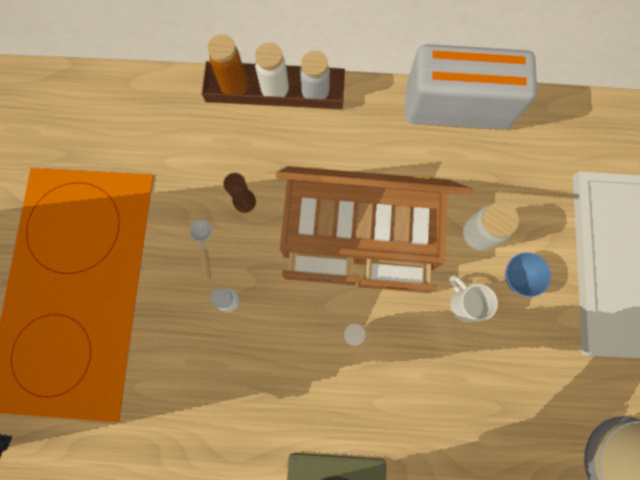

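Scene view: chest centred near (320,270), lid leaning open, egg cup (235,260), mug (235,355), storage jar (308,382). Top view: chest spans (283–445, 170–290), egg cup (354,335), mug (474,302). I'll enlarge the chest in both.

Run:
```python
import cv2
a=cv2.imread("pics/scene0.png")[150:360,215:395]
b=cv2.imread("pics/top0.png")[155:350,265:475]
cv2.imwrite("pics/s1.png",cv2.resize(a[:,:],None,fx=2.8,fy=2.8,interpolation=2)); cv2.imwrite("pics/t1.png",cv2.resize(b,None,fx=3,fy=3,interpolation=2))
```

```text
(no output)
```

View pics/s1.png

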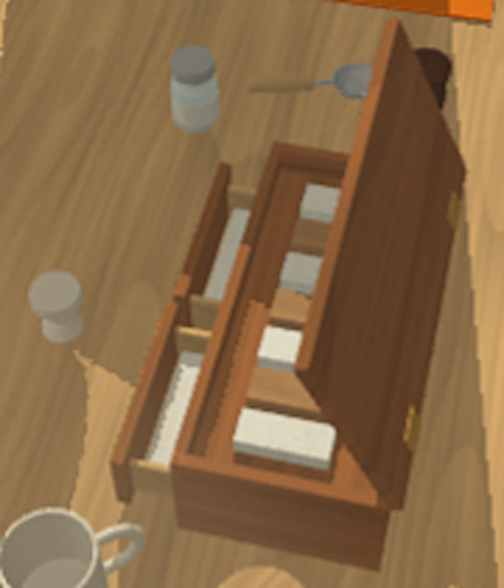

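View pics/t1.png

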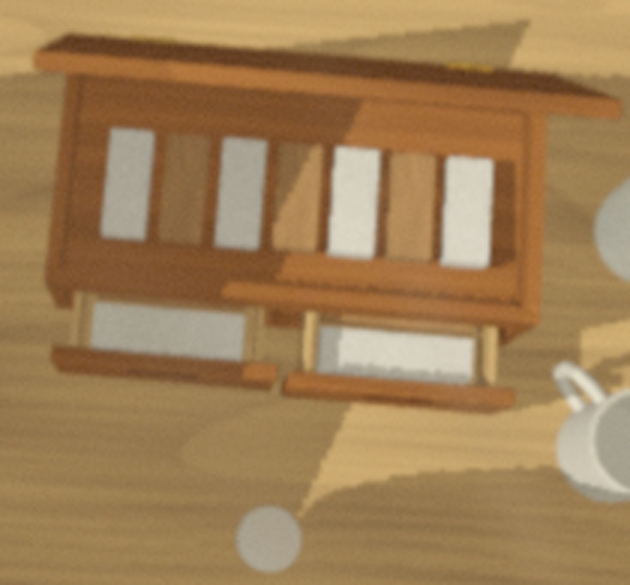

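```bash
cat > h.py <<'E'
import numpy as np,cv2,pickle
from scipy.optimize import least_squares
S={n:pickle.load(open(f"{n}0.pkl","rb")) for n in("scene","top")}
def proj(n,X):
    s=S[n];return cv2.projectPoints(np.atleast_2d(X).astype(float),cv2.Rodrigues(s["R"])[0],s["t"],s["mtx"],s["dist"])[0][:,0]
def unproj(n,uv,z):
    s=S[n];p=cv2.undistortPoints(np.array([[uv]],float),s["mtx"],s["dist"])[0,0]
    d=s["R"].T@[*p,1];c=-s["R"].T@s["t"];return c+d*(z-c[2])/d[2]
def W(p,X):
    c,s=np.cos(p[2]),np.sin(p[2]);X=np.atleast_2d(X);return np.c_[p[0]+c*X[:,0]-s*X[:,1],p[1]+s*X[:,0]+c*X[:,1],X[:,2]]
def lid(p,u,y,w): # u along from hinge,w outward of inner face
    a=p[5];return [.09-u*np.cos(a)+w*np.sin(a),y,.11+u*np.sin(a)+w*np.cos(a)]
def dr(p,side,e,back,top): # e:+1 left end,-1 right end
    return [-.09-p[3+(side<0)]+.012*back,side*p[6]+e*.08,.077 if top else .009]
E
cat > fit.py <<'E'
from h import *
def model(p):
    t=[[-.09,.172,.11],[-.09,-.172,.11],dr(p,1,1,1,1),dr(p,1,-1,1,1),dr(p,-1,1,1,1),dr(p,-1,-1,1,1),dr(p,1,-1,0,0),dr(p,-1,1,0,0),
       lid(p,.18,.172,0),lid(p,.18,-.172,0),lid(p,.18,.172,.012),lid(p,.18,-.172,.012)]
    s=[[-.09,-.172,.11],[-.09,.172,.11],dr(p,-1,-1,0,1),dr(p,-1,-1,0,0),lid(p,.18,.172,0),lid(p,.18,-.172,0),lid(p,0,-.172,.012),lid(p,0,.172,.012)]
    return proj("top",W(p,t)),proj("scene",W(p,s))
T=np.array([[48,290],[538,322],[54,347],[275,364],[287,374],[515,391],[272,387],[285,393],[35,68],[618,116],[35,52],[620,100]])/3+[265,155]-.33
Z=np.array([[175,460],[275,143],[117,465],[118,497],[392,22],[302,370],[400,508],[465,178]])/2.8+[215,150]-.3
f=lambda p:np.r_[(model(p)[0]-T).ravel(),(model(p)[1]-Z).ravel()]
o=least_squares(f,[.6,0,0,.05,.05,1.1,.083],loss="soft_l1");p=o.x
print(p.round(4));print((model(p)[0]-T).round(1).tolist());print((model(p)[1]-Z).round(1).tolist())
np.save("p.npy",p)
for n,X in dict(LF=[-.09-p[3],p[6],.043],RF=[-.09-p[4],-p[6],.043],edge=lid(p,.18,0,.012)).items():print(n,W(p,X)[0].round(4))
for n,uv,z in[("egg",(354,335),.055),("mugtop",(480,302),.085),("mughandle",(455,284),.06),("jar",(498,221),.13),("pep",(235,185),.15),("spice",(225,298),.085),("bowl",(529,274),.05),("spoon",(200,230),0)]:
    X=unproj("top",uv,z);d=X-[p[0],p[1],0];c,s=np.cos(p[2]),np.sin(p[2]);print(n,X.round(3),"chest",[round(c*d[0]+s*d[1],3),round(-s*d[0]+c*d[1],3)])
E
python3 fit.py
```

```text
[ 0.6018 -0.0275 -0.0194  0.0477  0.0504  1.0961  0.083 ]
[[-2.8, -1.6], [1.5, 1.0], [-0.8, -0.7], [1.4, -0.3], [0.2, -2.1], [0.2, -1.7], [-0.2, 1.5], [-2.0, 0.9], [-1.4, 0.5], [0.0, -0.3], [-1.1, -1.1], [0.4, -1.7]]
[[-3.6, 1.7], [-2.7, -1.7], [-2.9, -0.9], [-0.3, 2.1], [-2.5, -0.3], [-2.5, 1.4], [6.1, 1.7], [3.9, -3.3]]
LF [0.4657 0.0581 0.043 ]
RF [ 0.4598 -0.1077  0.043 ]
edge [ 0.6202 -0.0279  0.2756]
egg [ 0.354 -0.022  0.055] chest [np.float64(-0.248), np.float64(0.001)]
mugtop [ 0.436 -0.277  0.085] chest [np.float64(-0.161), np.float64(-0.252)]
mughandle [ 0.473 -0.232  0.06 ] chest [np.float64(-0.125), np.float64(-0.206)]
jar [ 0.598 -0.3    0.13 ] chest [np.float64(0.002), np.float64(-0.272)]
pep [0.635 0.239 0.15 ] chest [np.float64(0.028), np.float64(0.267)]
spice [0.412 0.25  0.085] chest [np.float64(-0.195), np.float64(0.273)]
bowl [ 0.506 -0.396  0.05 ] chest [np.float64(-0.089), np.float64(-0.37)]
spoon [0.571 0.342 0.   ] chest [np.float64(-0.038), np.float64(0.369)]
```

Run:
```python
from h import *
p=np.load("p.npy")
L=[[[x,y,z] for x,y in((-.09,.172),(-.09,-.172),(.09,-.172),(.09,.172),(-.09,.172))] for z in(0,.11)]
for w in(0,.012):L.append([lid(p,u,y,w) for u,y in((0,.172),(0,-.172),(.18,-.172),(.18,.172),(0,.172))])
for s in(1,-1):
  for b in(0,1):L.append([dr(p,s,e,b,t) for e,t in((1,1),(-1,1),(-1,0),(1,0),(1,1))])
out=[]
for n,(x,y,w,h) in dict(scene=(240,140,160,220),top=(265,155,220,150)).items():
  k=2.5 if n=="scene" else 1.8
  k=2.6 if n=="scene" else 1.8
  im=S[n]["image"][y:y+h,x:x+w,::-1];im=cv2.resize(np.ascontiguousarray(im),None,fx=k,fy=k,interpolation=2)
  for l in L:
    q=(proj(n,W(p,l))-[x,y]+.5)*k
    cv2.polylines(im,[np.round(q).astype(int)],False,(255,255,0),1)
  out.append(im)
H=max(i.shape[0] for i in out)
im=np.hstack([np.pad(i,((0,H-i.shape[0]),(0,0),(0,0))) for i in out])
im=im[:600,:800];print(im.shape);cv2.imwrite("pics/o1.png",im)
```

```text
(572, 800, 3)
```

View pics/o1.png

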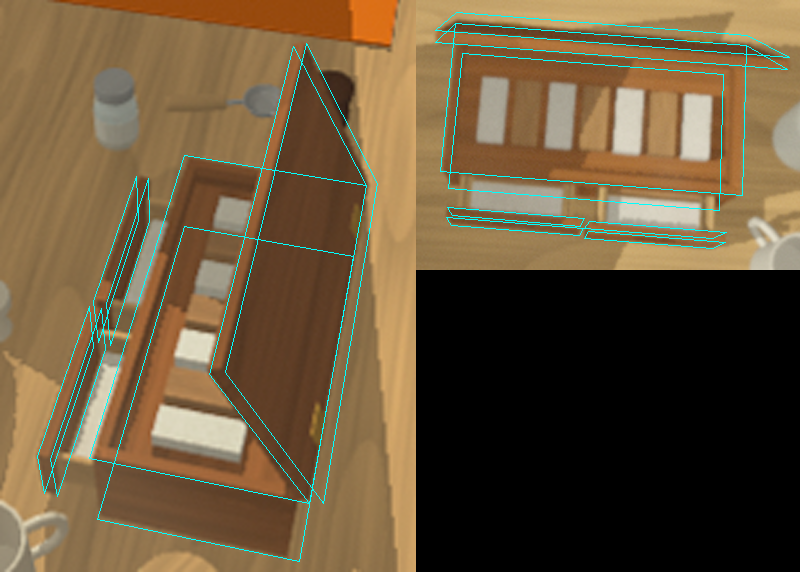

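The overlay fits within about 5 px: the body is a little narrower than the lid, and drawers and lid free edge match. That is good enough to start, with force feedback. Next is a helper that turns a chest-frame tip target into tool-frame shift and turn.

```bash
cat > g.py <<'E'
import sys,numpy as np
from scipy.spatial.transform import Rotation as R
from h import W
from plant import r
# args: tip x y z (chest frame), tilt(rad, fingers toward +x); prints turn + shift
p=np.load("p.npy");s=r.get_state()
R0=R.from_quat(s["eef_rot"]);P=s["tool_pos"];tipn=P+.008*R0.apply([0,0,1])
c=R.from_euler("z",p[2])
lt=c.inv().apply(tipn-[p[0],p[1],0])
print("clock",round(s["clock"],2),"tip chest",lt.round(4),"F",s["contact_force"].round(1),"q",s["q"].round(2))
rv=None
for a in sys.argv[1:]:
    x,y,z,t=map(float,a.split(","))
    Rt=c*R.from_matrix(np.array([[0,1,0],[1,0,0],[0,0,-1]]).T)*R.from_euler("x",-t)
    T=W(p,[x,y,z])[0]-.008*Rt.apply([0,0,1])
    print(a,"turn",(R0.inv()*Rt).as_rotvec().round(3),"shift",R0.inv().apply(T-P).round(4),"dist",np.linalg.norm(T-P).round(3))
E
python3 g.py -- 2>/dev/null || python3 g.py="" ; python3 g.py -0.2,0.083,0.2,0.3 -0.2,0.083,0.055,0.3
```

```text
clock 0.1 tip chest [-0.4601  0.6239  0.238 ] F [-1.  -0.2  0.3] q [-1.29  0.69 -0.19  1.57  0.16  0.9  -0.22]
clock 0.1 tip chest [-0.4601  0.6239  0.238 ] F [-1.  -0.2  0.3] q [-1.29  0.69 -0.19  1.57  0.16  0.9  -0.22]
-0.2,0.083,0.2,0.3 turn [-0.299  0.036 -0.227] shift [-0.4681  0.374   0.0392] dist 0.6
```

```bash
python3 -m pendant '[[[0,0,0],[-0.04,0.03,0],0],[[-0.05,0,-0.04],[-0.08,0.06,0],0],[[-0.1,0.01,-0.08],[-0.12,0.09,0.005],0],[[-0.15,0.02,-0.12],[-0.16,0.125,0.01],0],[[-0.2,0.025,-0.16],[-0.2,0.155,0.015],0],[[-0.25,0.03,-0.2],[-0.24,0.19,0.02],0],[[-0.3,0.036,-0.227],[-0.28,0.22,0.02],0],[[-0.3,0.036,-0.227],[-0.32,0.25,0.02],0],[[-0.3,0.036,-0.227],[-0.36,0.28,0.02],0],[[-0.3,0.036,-0.227],[-0.4,0.31,0.02],0]]'; python3 g.py -0.2,0.083,0.13,0.3 -0.2,0.083,0.055,0.3
```

```text
clock: 1.1
tool_pos: [0.3394, 0.1754, 0.2267]
eef_rot: [0.709, 0.69, 0.098, 0.109]
contact_force: [0.2, -0.2, -0.5]
opening: 0.115
clock 1.1 tip chest [-0.2639  0.1977  0.219 ] F [ 0.2 -0.2 -0.5] q [-0.99  0.42  0.32  2.51  1.34  0.08 -0.5 ]
-0.2,0.083,0.13,0.3 turn [-0.006  0.013 -0.005] shift [-0.1133  0.036   0.1051] dist 0.159
-0.2,0.083,0.055,0.3 turn [-0.006  0.013 -0.005] shift [-0.1125  0.0143  0.1769] dist 0.21
```

```bash
python3 g.py -0.17,0.085,0.16,0.05 -0.17,0.085,0.06,0.05
```

```text
clock 1.1 tip chest [-0.2639  0.1977  0.219 ] F [ 0.2 -0.2 -0.5] q [-0.99  0.42  0.32  2.51  1.34  0.08 -0.5 ]
-0.17,0.085,0.16,0.05 turn [ 0.244  0.012 -0.007] shift [-0.1114  0.0753  0.0853] dist 0.159
-0.17,0.085,0.06,0.05 turn [ 0.244  0.012 -0.007] shift [-0.1103  0.0464  0.181 ] dist 0.217
```

```bash
python3 -m pendant '[[[0.06,0,0],[-0.03,0.02,0.015],0],[[0.12,0,0],[-0.06,0.04,0.035],0],[[0.18,0.01,0],[-0.09,0.06,0.06],0],[[0.244,0.012,-0.007],[-0.111,0.075,0.085],0],[[0.244,0.012,-0.007],[-0.111,0.075,0.085],0],[[0.244,0.012,-0.007],[-0.111,0.068,0.11],0],[[0.244,0.012,-0.007],[-0.111,0.061,0.135],0],[[0.244,0.012,-0.007],[-0.111,0.053,0.16],0],[[0.244,0.012,-0.007],[-0.11,0.046,0.181],0],[[0.244,0.012,-0.007],[-0.11,0.046,0.181],0]]'; python3 g.py -0.099,0.085,0.06,0.05
```

```text
clock: 2.1
tool_pos: [0.4293, 0.0641, 0.0735]
eef_rot: [0.711, 0.703, 0.011, 0.014]
contact_force: [-0.3, 0.2, 0.3]
opening: 0.002
clock 2.1 tip chest [-0.174   0.0883  0.0655] F [-0.3  0.2  0.3] q [-0.18  0.81 -0.15  2.29  1.44  0.12 -0.15]
-0.099,0.085,0.06,0.05 turn [-0.015  0.005  0.008] shift [-0.0039  0.0746  0.0081] dist 0.075
```

```bash
python3 -m pendant '[[[0,0,0],[-0.002,0.005,0.004],0],[[0,0,0],[-0.003,0.012,0.007],0],[[0,0,0],[-0.003,0.022,0.007],0],[[0,0,0],[-0.003,0.032,0.007],0],[[0,0,0],[-0.003,0.042,0.007],0],[[0,0,0],[-0.003,0.052,0.007],0],[[0,0,0],[-0.003,0.06,0.007],0],[[0,0,0],[-0.003,0.066,0.007],0],[[0,0,0],[-0.003,0.07,0.007],0],[[0,0,0],[-0.003,0.073,0.007],0]]'; python3 g.py -0.099,0.085,0.06,0.05
```

```text
clock: 3.1
tool_pos: [0.4941, 0.06, 0.0693]
eef_rot: [0.711, 0.703, 0.006, 0.01]
contact_force: [-22.8, 2.2, 14.1]
opening: 0.003
clock 3.1 tip chest [-0.1091  0.0853  0.0613] F [-22.8   2.2  14.1] q [ 0.04  0.86 -0.43  2.09  1.01  0.4   0.34]
-0.099,0.085,0.06,0.05 turn [-0.028  0.006  0.009] shift [-0.0005  0.0099  0.0016] dist 0.01
```

```bash
python3 -m pendant '[[[0,0,0],[0,-0.012,0],0],[[0,0,0],[0,-0.025,0],0],[[0,0,0],[0,-0.04,0],0],[[0,0,0],[0,-0.04,-0.04],0],[[0,0,0],[0,-0.045,-0.08],0],[[0,0,0],[0,-0.05,-0.11],0],[[0,0,0],[-0.04,-0.05,-0.11],0],[[0,0,0],[-0.08,-0.05,-0.11],0],[[0,0,0],[-0.12,-0.05,-0.11],0],[[0,0,0],[-0.16,-0.05,-0.11],0]]'; python3 g.py -0.17,-0.09,0.16,0.05 -0.17,-0.09,0.06,0.05;python3 - <<'E'
from plant import r
import cv2,pickle,numpy as np
o=[]
for n,(x,y,w,h) in dict(scene=(215,150,190,210),top=(265,155,220,210)).items():
    s=r.snapshot(n);pickle.dump(s,open(f"{n}1.pkl","wb"))
    o.append(cv2.resize(s["image"][y:y+h,x:x+w,::-1],None,fx=1.9,fy=1.9,interpolation=2))
cv2.imwrite("pics/c2.png",np.hstack(o))
E
```

```text
clock: 4.1
tool_pos: [0.447, -0.1001, 0.1791]
eef_rot: [0.711, 0.703, 0.012, 0.015]
contact_force: [1.3, 0.0, -0.3]
opening: 0.009
clock 4.1 tip chest [-0.153  -0.0755  0.1712] F [ 1.3  0.  -0.3] q [ 0.54  0.66 -0.67  2.14  0.8   0.56  0.85]
-0.17,-0.09,0.16,0.05 turn [-0.012  0.003  0.008] shift [-0.0143 -0.0176  0.0106] dist 0.025
-0.17,-0.09,0.06,0.05 turn [-0.012  0.003  0.008] shift [-0.014  -0.0213  0.1105] dist 0.113
```

View pics/c2.png

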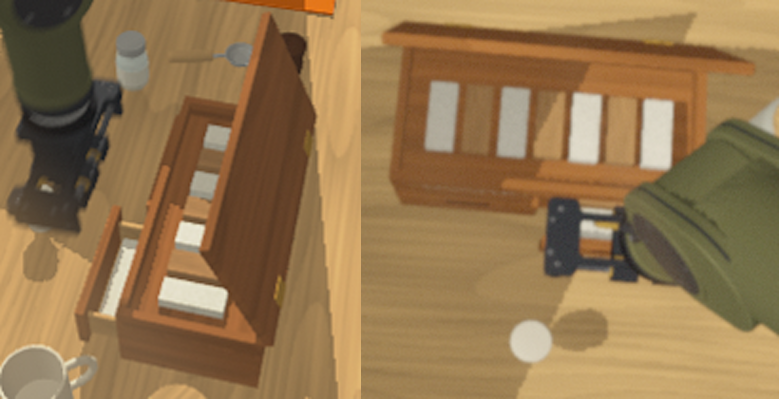

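Left drawer now looks flush, and the egg cup and mug are in place. Right drawer next.

```bash
python3 -m pendant '[[[0,0,0],[-0.007,-0.02,0],0],[[0,0,0],[-0.007,-0.02,0.03],0],[[0,0,0],[-0.007,-0.02,0.06],0],[[0,0,0],[-0.007,-0.02,0.09],0],[[0,0,0],[-0.007,-0.02,0.11],0],[[0,0,0],[-0.007,-0.02,0.11],0],[[0,0,0],[-0.007,-0.02,0.11],0],[[0,0,0],[-0.007,-0.01,0.11],0],[[0,0,0],[-0.007,0,0.11],0],[[0,0,0],[-0.007,0.01,0.11],0]]'; python3 g.py -0.107,-0.083,0.06,0.05
```

```text
clock: 5.2
tool_pos: [0.4603, -0.1057, 0.0707]
eef_rot: [0.712, 0.702, 0.012, 0.014]
contact_force: [-3.0, -0.5, -2.1]
opening: 0.009
clock 5.2 tip chest [-0.1397 -0.0809  0.0627] F [-3.  -0.5 -2.1] q [ 0.35  0.84 -0.35  2.18  1.13  0.28  0.56]
-0.107,-0.083,0.06,0.05 turn [-0.014  0.002  0.007] shift [-0.0023  0.0324  0.0039] dist 0.033
```

```bash
python3 -m pendant '[[[0,0,0],[0,0.01,0.001],0],[[0,0,0],[0,0.018,0.001],0],[[0,0,0],[0,0.024,0.001],0],[[0,0,0],[0,0.03,0.001],0],[[0,0,0],[0,0.034,0.001],0],[[0,0,0],[0,0.037,0.001],0],[[0,0,0],[0,0.037,0.001],0],[[0,0,0],[0,0.037,0.001],0]]'; python3 g.py -0.107,-0.083,0.06,0.05
```

```text
clock: 6.0
tool_pos: [0.4896, -0.1067, 0.0699]
eef_rot: [0.711, 0.703, 0.006, 0.01]
contact_force: [-16.3, 1.6, 13.7]
opening: 0.006
clock 6.0 tip chest [-0.1105 -0.0814  0.0619] F [-16.3   1.6  13.7] q [ 0.39  0.87 -0.45  2.08  1.01  0.41  0.69]
-0.107,-0.083,0.06,0.05 turn [-0.027  0.005  0.007] shift [-0.0017  0.0032  0.0019] dist 0.004
```

```bash
python3 -m pendant '[[[0,0,0],[0,-0.015,0],0],[[0,0,0],[0,-0.035,0],0],[[0,0,0],[0,-0.045,-0.04],0],[[0,0,0],[0.01,-0.05,-0.08],0],[[0,0,0],[0.02,-0.06,-0.12],0],[[0,0,0],[0.03,-0.06,-0.16],0],[[0,0,0],[0.04,-0.07,-0.2],0],[[0,0,0],[0.05,-0.07,-0.24],0],[[0,0,0],[0.06,-0.07,-0.28],0],[[0,0,0],[0.07,-0.07,-0.29],0]]'; python3 g.py 0.075,0,0.33,0 0.075,0,0.25,0;python3 - <<'E'
from plant import r
import cv2,pickle,numpy as np
o=[]
for n,(x,y,w,h) in dict(scene=(215,190,190,180),top=(265,155,220,180)).items():
    s=r.snapshot(n);pickle.dump(s,open(f"{n}2.pkl","wb"))
    o.append(cv2.resize(s["image"][y:y+h,x:x+w,::-1],None,fx=1.95,fy=1.95,interpolation=2))
cv2.imwrite("pics/c3.png",np.hstack(o))
E
```

```text
clock: 7.0
tool_pos: [0.4198, -0.0328, 0.3611]
eef_rot: [0.711, 0.703, 0.015, 0.017]
contact_force: [0.1, 1.0, 0.6]
opening: 0.009
clock 7.0 tip chest [-0.1815 -0.0088  0.3531] F [0.1 1.  0.6] q [ 0.66  0.35 -0.95  1.97  0.37  0.95  1.09]
0.075,0,0.33,0 turn [0.045 0.003 0.008] shift [0.0068 0.2556 0.0346] dist 0.258
0.075,0,0.25,0 turn [0.045 0.003 0.008] shift [0.007  0.2521 0.1145] dist 0.277
```

View pics/c3.png

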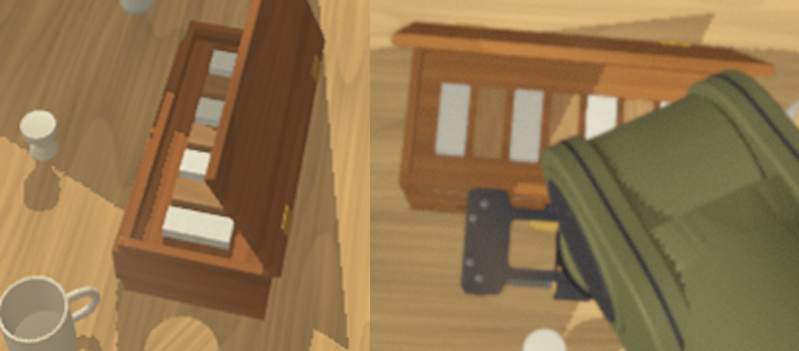

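Both drawers look flush in the scene view, and the egg cup and mug stand where they were. Now I go over the lid and down behind it.

```bash
python3 -m pendant '[[[0,0,0],[0.001,0.04,0.005],0],[[0.01,0,0],[0.002,0.08,0.01],0],[[0.02,0,0],[0.003,0.12,0.015],0],[[0.03,0,0],[0.004,0.16,0.02],0],[[0.04,0,0],[0.005,0.2,0.025],0],[[0.045,0.003,0.008],[0.006,0.235,0.03],0],[[0.045,0.003,0.008],[0.007,0.256,0.035],0],[[0.045,0.003,0.008],[0.007,0.256,0.035],0],[[0.045,0.003,0.008],[0.007,0.256,0.035],0]]'; python3 g.py 0.075,0,0.255,0
```

```text
clock: 8.0
tool_pos: [0.6742, -0.0307, 0.3289]
eef_rot: [0.714, 0.7, -0.004, -0.004]
contact_force: [-0.8, 0.4, -0.5]
opening: 0.008
clock 8.0 tip chest [ 0.0723 -0.0017  0.3209] F [-0.8  0.4 -0.5] q [ 0.34  0.78 -0.79  1.25  0.54  1.33  1.12]
0.075,0,0.255,0 turn [-0.012  0.     0.   ] shift [0.0018 0.0034 0.0659] dist 0.066
```

```bash
python3 -m pendant '[[[0,0,0],[0.002,0.003,0.02],0],[[0,0,0],[0.002,0.003,0.04],0],[[0,0,0],[0.002,0.003,0.055],0],[[0,0,0],[0.002,0.003,0.066],0],[[0,0,0],[0.002,0.003,0.066],0],[[0,0,0],[0.002,0.003,0.066],0]]'; python3 g.py 0.04,0,0.25,0 0.03,0,0.25,0;python3 - <<'E'
from plant import r
import cv2
s=r.snapshot("scene");cv2.imwrite("pics/c4.png",cv2.resize(s["image"][110:360,215:415,::-1],None,fx=2.4,fy=2.4,interpolation=2))
E
```

```text
clock: 8.6
tool_pos: [0.6778, -0.0288, 0.2657]
eef_rot: [0.714, 0.7, -0.003, -0.003]
contact_force: [0.4, -0.4, 0.8]
opening: 0.006
clock 8.6 tip chest [7.590e-02 2.000e-04 2.577e-01] F [ 0.4 -0.4  0.8] q [ 0.33  0.84 -0.77  1.34  0.58  1.2   1.07]
0.04,0,0.25,0 turn [-0.008 -0.    -0.001] shift [-0.0002 -0.0359  0.008 ] dist 0.037
0.03,0,0.25,0 turn [-0.008 -0.    -0.001] shift [-0.0002 -0.0459  0.008 ] dist 0.047
```

View pics/c4.png

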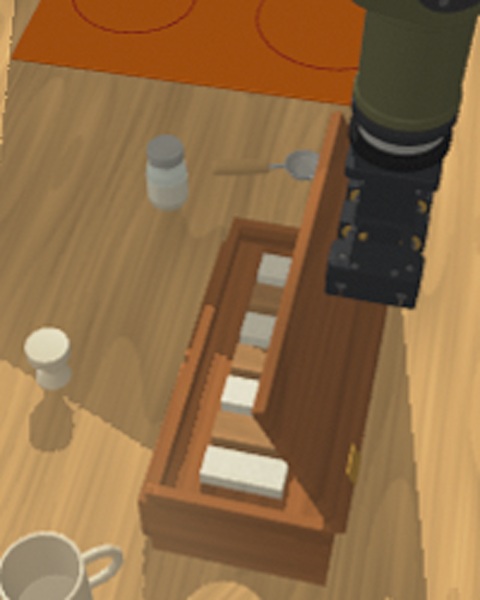

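```bash
python3 -m pendant '[[[0,0,0],[0,-0.012,0.003],0],[[0,0,0],[0,-0.022,0.006],0],[[0,0,0],[0,-0.03,0.008],0],[[0,0,0],[0,-0.037,0.01],0],[[0,0,0],[0,-0.044,0.013],0],[[0,0,0],[0,-0.051,0.017],0],[[0,0,0],[0,-0.058,0.021],0],[[0,0,0],[0,-0.065,0.026],0],[[0,0,0],[0,-0.073,0.032],0],[[0,0,0],[0,-0.079,0.037],0]]'; python3 g.py
```

```text
clock: 9.65
tool_pos: [0.5974, -0.0269, 0.2282]
eef_rot: [0.714, 0.7, -0.003, -0.003]
contact_force: [0.4, 1.0, 2.8]
opening: 0.005
clock 9.65 tip chest [-0.0045  0.0005  0.2202] F [0.4 1.  2.8] q [ 0.39  0.77 -0.77  1.64  0.61  0.99  0.96]
```

```bash
python3 -m pendant '[[[0,0,0],[0,-0.01,0.01],0],[[0,0,0],[0,-0.0195,0.022],0],[[0,0,0],[0,-0.028,0.035],0],[[0,0,0],[0,-0.035,0.048],0],[[0,0,0],[0,-0.04,0.062],0],[[0,0,0],[0,-0.044,0.076],0],[[0,0,0],[0,-0.046,0.086],0],[[0,0,0],[0,-0.047,0.092],0],[[0,0,0],[0,-0.047,0.096],0],[[0,0,0],[0,-0.047,0.096],0]]'; python3 g.py
```

```text
clock: 10.65
tool_pos: [0.5504, -0.0266, 0.1326]
eef_rot: [0.714, 0.7, -0.003, -0.003]
contact_force: [0.8, 0.4, 0.5]
opening: 0.003
clock 10.65 tip chest [-5.140e-02 -1.000e-04  1.246e-01] F [0.8 0.4 0.5] q [ 0.35  0.84 -0.67  1.87  0.77  0.72  0.78]
```

Tip at 0.1246 with little force; I press down a few mm and dwell.

```bash
python3 -m pendant '[[[0,0,0],[0,0,0.002],0],[[0,0,0],[0,0,0.004],0],[[0,0,0],[0,0,0.006],0],[[0,0,0],[0,0,0.006],0],[[0,0,0],[0,0,0.006],0]]'; python3 g.py
```

```text
clock: 11.15
tool_pos: [0.5511, -0.0265, 0.1303]
eef_rot: [0.714, 0.7, -0.003, -0.001]
contact_force: [-6.8, -2.2, 25.7]
opening: 0.002
clock 11.15 tip chest [-0.0508  0.      0.1223] F [-6.8 -2.2 25.7] q [ 0.34  0.84 -0.66  1.87  0.78  0.72  0.78]
```

Firm stop at tip z = 0.122, exactly the height of the shut lid. Retreating to check.

```bash
python3 -m pendant '[[[0,0,0],[0,0,-0.02],0],[[0,0,0],[0,0,-0.05],0],[[0,0,0],[0,0,-0.09],0],[[0,0,0],[0,0,-0.13],0],[[0,0,0],[0.04,-0.02,-0.15],0],[[0,0,0],[0.09,-0.04,-0.15],0],[[0,0,0],[0.14,-0.06,-0.15],0],[[0,0,0],[0.19,-0.08,-0.15],0],[[0,0,0],[0.24,-0.1,-0.15],0],[[0,0,0],[0.29,-0.12,-0.15],0]]'; python3 -m pendant '[[[0,0,0],[0.05,-0.02,0],0],[[0,0,0],[0.09,-0.04,0],0],[[0,0,0],[0.13,-0.06,0],0],[[0,0,0],[0.17,-0.08,0],0],[[0,0,0],[0.17,-0.08,0],0]]';python3 - <<'E'
from plant import r
import h,cv2,pickle,numpy as np
from h import *
p=np.load("p.npy")
o=[]
for n,(x,y,w,hh) in dict(scene=(205,170,200,270),top=(180,150,380,210)).items():
    s=r.snapshot(n);pickle.dump(s,open(f"{n}3.pkl","wb"))
    k=2.1 if n=="scene" else 1
    o.append((s["image"],n))
a=cv2.resize(o[0][0][170:440,205:375,::-1],None,fx=2.1,fy=2.1,interpolation=2)
b=cv2.resize(o[1][0][160:350,270:470,::-1],None,fx=2.1,fy=2.1,interpolation=2)
c=np.zeros((a.shape[0],a.shape[1]+b.shape[1],3),np.uint8);c[:,:a.shape[1]]=a;c[:b.shape[0],a.shape[1]:]=b
d=cv2.resize(o[1][0][150:370,160:580,::-1],None,fx=.9,fy=.78);c[b.shape[0]:b.shape[0]+168,a.shape[1]:a.shape[1]+378]=d[:168]
cv2.imwrite("pics/c5.png",c[:600,:800]);print(c.shape)
E
```

```text
clock: 12.15
tool_pos: [0.444, 0.2496, 0.2785]
eef_rot: [0.714, 0.7, -0.002, -0.003]
contact_force: [1.0, 0.6, 0.6]
opening: 0.003
clock: 12.65
tool_pos: [0.3628, 0.4267, 0.28]
eef_rot: [0.71, 0.704, -0.001, -0.006]
contact_force: [-0.9, -0.8, 0.0]
opening: 0.003
(567, 777, 3)
```

View pics/c5.png

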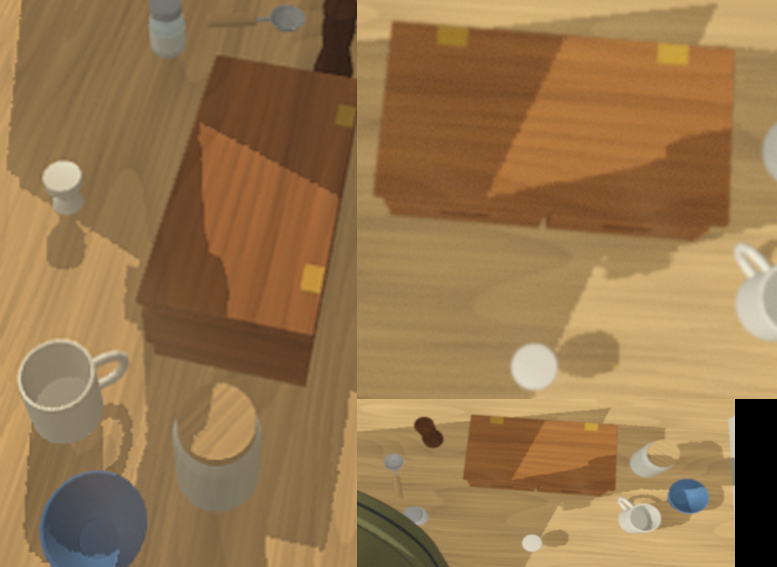

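Run:
```python
from h import *
T=np.array([[35,22],[378,50],[371,225],[17,195]])/2.1+[270,160]-.26
Z=np.array([[218,56],[140,303],[310,335]])/2.1+[205,170]-.26
Xt=[[.09,.172,.122],[.09,-.172,.122],[-.09,-.172,.122],[-.09,.172,.122]];Xs=[Xt[3],Xt[2],Xt[1]]
f=lambda p:np.r_[(proj("top",W(p,Xt))-T).ravel(),(proj("scene",W(p,Xs))-Z).ravel()]
o=least_squares(f,[.6,-.03,-.02]);p=o.x;print(p.round(4),o.fun.round(1));np.save("p2.npy",p)
s=pickle.load(open("top3.pkl","rb"))
im=cv2.resize(s["image"][235:275,275:455,::-1],None,fx=4.4,fy=4.4,interpolation=2)
s2=pickle.load(open("scene3.pkl","rb"))
im2=cv2.resize(s2["image"][190:355,260:355,::-1],None,fx=2.4,fy=2.4,interpolation=2)
for d,col in((0,(255,255,0)),(.005,(0,0,255))):
  l=W(p,[[-.09-d,.163,.009],[-.09-d,-.163,.009]])
  cv2.polylines(im,[np.round((proj("top",l)-[275,235]+.5)*4.4).astype(int)],False,col,1)
  cv2.polylines(im2,[np.round((proj("scene",l)-[260,190]+.5)*2.4).astype(int)],False,col,1)
c=np.zeros((im.shape[0]+im2.shape[0],im.shape[1],3),np.uint8);c[:im.shape[0]]=im;c[im.shape[0]:,:im2.shape[1]]=im2
cv2.imwrite("pics/c6.png",c);print(c.shape)
```

```text
[ 0.5927 -0.0287 -0.0234] [-0.1 -1.5  0.1 -1.4  1.  -0.1 -0.5  0.1 -1.6 -0.8 -2.8 -1.6  1.5  0.8]
(572, 792, 3)
```

View pics/c6.png

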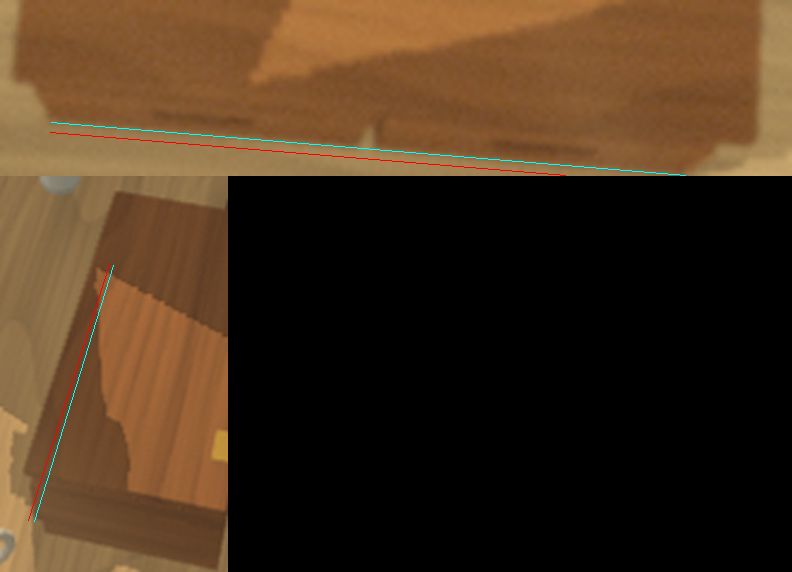

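The refitted chest sits 9 mm nearer than my first fit. That explains the early stops: both panels are on the shut (cyan) line in the top view.

Run:
```python
from plant import r
import pickle,numpy as np,cv2
a=pickle.load(open("top0.pkl","rb"))["image"].astype(int);b=pickle.load(open("top3.pkl","rb"))["image"].astype(int)
d=np.abs(a-b).sum(2)
for n,(u,v) in dict(egg=(354,335),mug=(470,300),jar=(490,226),pep=(240,193),spoon=(203,250),bowl=(528,274),spice=(225,299)).items():
    print(n,d[v-20:v+20,u-20:u+20].mean().round(1))
print(r.finish_job())
```

```text
egg 71.2
mug 37.9
jar 36.8
pep 17.8
spoon 20.9
bowl 29.7
spice 57.2
the job is handed in; nothing more can be done
None
```

I shut the chest and handed the job in at about 12.7 s of the 56 s allowed. Both drawers and the lid look shut, though no verdict was reported.

- **Drawers:** I pushed each one in with the closed fingertips until it hit a firm stop, at about 16–23 N. There was also about 14 N of upward force that I could not explain. It could be friction on the panel, but I did not rule out the gripper body touching the chest rim. The stops came about 10 mm sooner than my first position estimate predicted. Refitting the chest to the shut lid put it 9 mm nearer the robot. With that, both fronts lie on the shut line in the top view, inside the 5 mm mark.
- **Lid:** I pushed it down from behind in small steps. It stopped firmly at about 26 N with the fingertip at 0.122 m, which is the height of the shut lid. It looks flat in both views.
- **Bystanders:** The egg cup is at the same pixel position as at the start, and by eye the other items look unmoved and upright. A last before/after image comparison was inconclusive. It gave non-zero differences around every item, largest at the egg cup (71) and spice jar (57). I put this down to the arm and lid shadows moving and did not follow it up. In that last picture the arm also stood right beside the spice jar.
- **Arm:** It ended clear of everything, with contact force near zero.

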